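# Fit the keyed filter cell to the camera lens and hold it home

### The arm

A 6-joint arm with a two-finger parallel gripper is mounted at the origin on a cart in front of the work surface, level with it; the furniture and walls round the work are solid. World frame = base frame: x ahead of the robot, y to its left, z up, the work surface at z = 0. Lengths are in m, angles in rad, forces in N, time in s.
With the tool pointing down it reaches from about 0.25 to 0.775 m from the base axis. Payload 4 kg.
Tool frame: the origin (TCP) lies at the very end of the fingers, on their centre line; the grasp point (between the pads) lies 19 mm behind it; z points along the fingers, y is the direction in which the jaws open and shut (so a half turn about z gives the same grasp; the last joint's range is limited). The gripper opens to 94 mm and grips with 3 to 60 N. Pads are 16 mm wide; open, the fingers measure 119 mm over their backs; the gripper's body (75 mm by 177 mm) begins 78 mm behind the grasp point.
Start: joints at [1.01, 0.087, 1.371, -0, 1.684, -0.103], TCP at [0.243, 0.493, 0.206] pointing down, gripper open.
Joint ranges: [-3.1, 3.1], [-0.76, 2.03], [0.27, 2.55], [-1.08, 4.22], [0.17, 2.65], [-2.57, 2.57]. Speed limits (rad/s): [2.79, 2.79, 3.14, 3.14, 3.14, 3.14].

### API

Orientations are given as [roll, pitch, yaw] about the fixed x, y, z axes, in that order (R = Rz(yaw) Ry(pitch) Rx(roll)).
In Python, from bench import robot, cams, models gives the robot as it stands.
- The arm moves only by the tool step_arm, never from a script. Its argument "series" is a list of rows, each a list of 5 numbers: the gripper command: -1 is shut, 1 is fully open, values between are in proportion, then the shift along the tool's x, y, z in mm, then the turn about the tool's z in degrees. A call has 1 to 20 rows; each row is the pose to reach, as a shift and turn from the pose commanded when the call began, along the tool's axes at that moment; what a row does not reach only later rows make up. A row lasts 1/8 s, in which the tool goes at most 62.5 mm and 10.7 degrees, less where a joint would pass 70% of its speed; a pose out of reach is approached as far as the arm can. A call with a gripper value outside its range is refused whole. The fingers move at their own pace and stop on an object; the grip force is fixed at half the most. Time passes only in rows, so rows that repeat a pose let the fingers close. It gives the time, the measured TCP pose, the force and the opening at its end, in the units of the state.
- robot.get_obs(): the state, without advancing time (a new reading comes with each control period).
- cams.snapshot(name): name is "scene" or "top" or "wrist"; returns a dict with "pixels" (420x560x3 uint8, red, green, blue), "fov_y" (degrees; the focal length in pixels is half the picture's height over the tangent of half this angle, whatever the lens; pixels are square), "cx", "cy" (the principal point, pixels), "R" (3x3) and "t" (3): a world point X has camera coordinates R X + t. Camera axes: x right, y down, z forward; pixel columns grow to the right and rows downward; lengths in m; the calibration is good to about 2 mm. A picture is of the moment at which its call begins. There is no depth.
- robot.close_job(): hands the job in, once; it reports no verdict.
Trained networks look in a picture, given as the dict that the camera call returned (one of the last four; its "shot" number tells which), for a name from the list of things; names that differ only in an ending like _2 or _b are one class to them, and where a whole thing is asked for, a point or a joint stands for the part that bears it (a point fixed in the world has none). Each returns a list of dicts, best first, with "p" (0 to 1); they miss things now and then, are a little off and sometimes report something else, mostly with a low value. They report only what shows in the picture. A call takes as long as a camera call. They do not tell look-alikes from the thing itself.
- models.find_in(picture, label): "position" ([x, y, z] in m, in world coordinates, good to about 4 mm: the middle of the surface that is visible of it).
- models.pinpoint(picture, label): "position" ([x, y, z] in m, in world coordinates, good to about 4 mm: a listed point, or the origin of a listed thing).
The state is a dict: "time": time; "joint_positions": joint angles; "qvel": joint speeds; "joint_torque": joint torques, N m; "tool_pos": TCP position; "ee_rot": TCP orientation; "wrist_force": force on the tool from outside, world axes, zero at the start; "wrist_torque": the same for the moment, N m; "width": finger opening in m.
Only numpy, scipy, OpenCV 4.12 (cv2) and the standard library are available. Lean on these libraries where they do the work, as an engineer would, in place of code of your own. Each camera call takes 0.05 s, during which the arm holds its last target. There are 200 camera calls.

### The job

Lift the tall knurled filter cell up and off its rack post, slip it open end down over the nose of the camera lens, and turn it there until its hidden keyways drop over the pins. Then push it fully home against the sprung seat and finish while still holding it pressed down, so that I can nip up the clamp screw; leave the plain ring, the pencil and the wooden peg where they are.

Things in the scene. Friction and masses are not known exactly. Their poses are not given: they have to be found in the camera images.
- cell_center (a point): Centre (half-way up) of the filter cell: a bright metal collar, round, 52 mm across and 34 mm tall, 70 g, knurled outside, closed near its top by a glass disc, open below. z up its axis; x and y turn with it. It starts on one of the rack's posts (either one), turned anyhow. Grip it across the diameter at any yaw, in its upper half; it comes off straight up.
- cell_rim (a point): Centre of the cell's bottom rim, 17 mm below its centre. The bore is 36 mm wide and 27 mm deep, with three keyways inside, 120 degrees apart, 9 mm wide, 4 mm deep, running up from the rim. Nothing outside marks where they are.
- rack: Fixed wooden board 78 x 176 x 18 mm; origin at the centre of its underside, z up, y along its length. Two posts at y = -42.5 and +42.5 mm: each has a shoulder 41 mm wide, its top 34 mm above the worktop, on which the cell or ring rests, and a 29 mm pin that rises inside it to 53 mm above the worktop.
- nose_top (a point): Centre of the top of the lens nose, 96 mm above the worktop, z up. The nose is 34 mm wide with a tapered lip. The camera lies fixed on its back, lens up, in a plywood cradle of 112 x 166 mm, at any yaw within 30 degrees; its hand grip reaches 61 mm and its 60 mm wide lens barrel 72 mm above the worktop.
- pin_level (a point): Point on the nose's axis 7.5 mm below its top, level with the tops of three radial pins, 120 degrees apart, 5 mm thick, reaching 20.5 mm from the axis. The cell's rim rides on them until its keyways stand over them (within about 6 degrees); a third of a turn, either way, always passes such an angle. If it binds on the way down, a few degrees of turn free it.
- seat (a joint): How far the sprung seat ring round the foot of the nose is pushed down, in m: 0 untouched (its top 19 mm below the nose top), 0.0045 fully down: then the cell is home, its rim 23.5 mm below the nose top. Pushing starts at 3 N and takes about 10 N at the bottom; let go, it lifts the cell again.
- clamp_screw (a point): Head of the small clamp screw, on a lug at one side of the lens barrel, 45 mm from the nose's axis; head 9 mm wide, its highest point 81 mm above the worktop. Not to be used: keep the fingers above it.
- step_ring: Plain smooth open metal ring, 47 mm in diameter, 35 mm bore, 13 mm tall, on the other post; origin at the centre of its underside. Leave it alone.
- olive_sherd: Flat olive-green potsherd, 83 x 104 x 12 mm, stuck down, behind the rack; origin under its centre. Bystander.
- striped_sherd: Flat brown striped potsherd, 97 x 66 x 12 mm, stuck down, behind the camera; origin under its centre. Bystander.
- pencil: Six-sided pencil, 7 x 136 x 7 mm, loose, in front of the camera; origin under its centre, length along y. Bystander.
- peg: Small wooden spring peg, 15 x 72 x 12 mm, loose, in front of the rack; origin under its centre, length along y. Bystander.
Not all that is in view belongs to the job. There is more than one size of the part that bears cell_center; the job needs the smaller.

How it is judged:
On the way, in this order (a step that is already met when the one before it is completed fails the run):
1. the filter cell is lifted off its post by the fingers (z of cell_center in the frame of rack above 0.075 m and contact force between the fingers and filter_cell above 1 N), for 0.1 s.
2. the cell has dropped over the pins and is pushed home (value of joint seat above 0.003 m and horizontal distance between cell_center and nose_top below 0.004 m and z of cell_center in the frame of nose_top below -0.0045 m), for 0.2 s.
At the end, for the whole second after the job is handed in: The cell sits keyed on the nose: axes within 4 mm, upright within 0.08 rad, its centre over 4.5 mm below the nose top (6.5 is home), the seat pushed down more than 3 of 4.5 mm, held by the fingers with over 2 N, at rest; the plain ring is still on its post (all of step 2 and angle between cell_center's own z axis and vertical below 0.08 rad and contact force between the fingers and filter_cell above 2 N and linear speed of filter_cell below 0.02 m/s and height (world z) of step_ring above 0.028 m); the arm keeps its last pose, push and grip.
It fails at once if the plain ring on the rack was displaced by more than 20 mm (distance of step_ring from where it was at the start of the episode above 0.02 m).
It fails at once if the pencil or the wooden peg was displaced by more than 20 mm (distance of any of pencil, peg from where it was at the start of the episode above 0.02 m).
It also fails if it takes over 48 s, if anything falls off the work surface, if the arm or the gripper's body presses on something with over 40 N, if the wrist force passes 120 N, or if a joint passes its speed limit or range.

## Working session

There is one attempt and no reset: what is moved stays moved. The work goes in short steps, Python scripts to look and compute and a tool call to move; the robot and the scene stay as the last step left them, time stands still between calls to the robot, and variables do not carry over. Pictures are saved under pics/ and viewed, about 8 in all and at most 12, crops included, and the job is handed in when it is done.

Besides the shell and the picture viewer there is one more tool, called after ">>>" as name(argument=value, ...) on one line, values as JSON. step_arm: Moves the arm, as the interface text tells. Its arguments: {"type":"object","properties":{"series":{"type":"array","items":{"type":"array","items":{"type":"number"}}}},"required":["series"]}

```bash
mkdir -p pics; cat > h.py <<'E'
import numpy as np, cv2
from bench import robot, cams, models
def save(s,n): cv2.imwrite(f'pics/{n}.png', s['pixels'][:,:,::-1])
def cam(s):
    f=s['pixels'].shape[0]/2/np.tan(np.radians(s['fov_y']/2)); return f,np.array(s['R']),np.array(s['t'])
def proj(s,X):
    f,R,t=cam(s); c=R@np.array(X)+t; return (np.array([s['cx'],s['cy']])+f*c[:2]/c[2]).round(0)
def onplane(s,uv,z):
    f,R,t=cam(s); d=R.T@np.array([(uv[0]-s['cx'])/f,(uv[1]-s['cy'])/f,1]); o=-R.T@t
    return o+d*(z-o[2])/d[2]
E
python3 - <<'E'
from h import *
o=robot.get_obs(); print({k:np.round(v,3) for k,v in o.items()})
ss={n:cams.snapshot(n) for n in("scene","top")}
for n,s in ss.items():
    save(s,n+'0')
    print(n,'campos',(-np.array(s['R']).T@s['t']).round(3))
    for l in("cell_center","rack","nose_top","clamp_screw","step_ring","peg","pencil"):
        for d in models.pinpoint(s,l)[:4]: print(l,round(d['p'],2),np.round(d['position'],3),proj(s,d['position']))
cv2.imwrite('pics/both.png',np.hstack([cv2.resize(ss[n]['pixels'][:,:,::-1],(400,300)) for n in ss]))
E
```

```text
{'time': np.float64(0.0), 'joint_positions': array([ 1.01 ,  0.088,  1.372, -0.   ,  1.684, -0.103]), 'qvel': array([ 0.002, -0.   , -0.001,  0.   ,  0.   , -0.002]), 'joint_torque': array([-1.0000e-03, -3.4019e+01, -3.0242e+01,  7.2000e-02,  3.3000e-02,
       -0.0000e+00]), 'tool_pos': array([0.243, 0.493, 0.204]), 'ee_rot': array([-3.139, -0.   ,  2.684]), 'wrist_force': array([ 0.152,  0.042, -0.2  ]), 'wrist_torque': array([ 0.036, -0.031,  0.018]), 'width': np.float64(0.094)}
scene campos [ 0.091 -0.627  0.861]
cell_center 0.89 [ 0.366 -0.142  0.023] [258. 288.]
cell_center 0.76 [ 0.548 -0.197  0.053] [338. 256.]
rack 0.91 [ 0.538 -0.154 -0.   ] [321. 261.]
nose_top 0.66 [0.572 0.142 0.096] [261. 160.]
clamp_screw 0.66 [0.539 0.173 0.074] [245. 165.]
step_ring 0.51 [ 0.527 -0.11   0.034] [306. 242.]
peg 0.55 [ 0.465 -0.207 -0.001] [311. 291.]
pencil 0.5 [0.463 0.13  0.004] [231. 204.]
top campos [ 0.405 -0.028  1.154]
cell_center 0.83 [ 0.367 -0.144  0.025] [339. 282.]
cell_center 0.61 [ 0.551 -0.195  0.046] [358. 209.]
rack 0.69 [ 0.543 -0.153 -0.002] [340. 215.]
nose_top 0.78 [0.57  0.139 0.094] [226. 201.]
clamp_screw 0.82 [0.543 0.175 0.075] [213. 213.]
step_ring 0.58 [ 0.533 -0.115  0.036] [327. 217.]
peg 0.62 [ 0.463 -0.205 -0.001] [360. 245.]
peg 0.22 [0.542 0.175 0.074] [213. 213.]
pencil 0.42 [0.462 0.129 0.003] [235. 246.]
```

View pics/scene0.png

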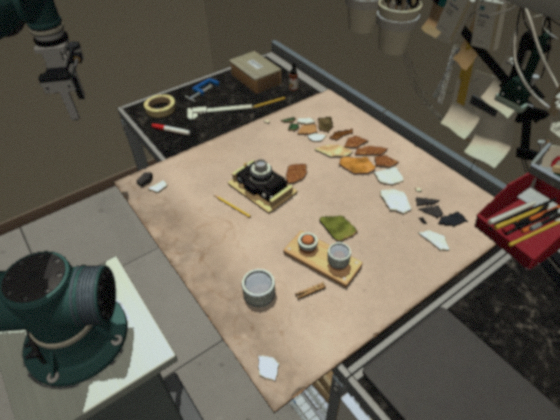

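View pics/top0.png

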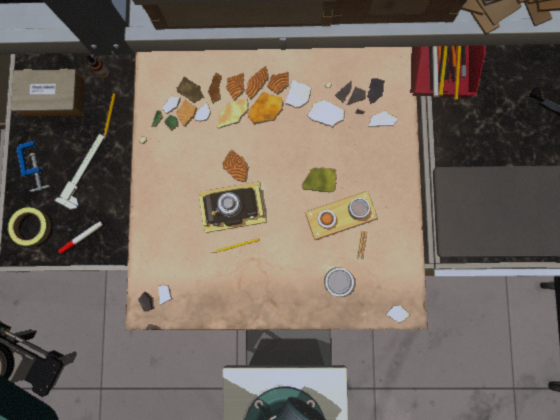

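The scene picture shows two collars that could be the cell: a large one standing on the worktop at (258,288), and a smaller one on the rack post at (338,256). The smaller one on the post fits the description. I'll confirm it in a wrist crop. The plain ring is at (306,242) and the camera nose at (261,165). I'll look at the nose first, since it is on the way.

>>> step_arm(series=[[1, -450, -172, -50, 50], [1, -450, -172, -50, 50], [1, -450, -172, -50, 50], [1, -450, -172, -50, 50], [1, -450, -172, -50, 50], [1, -450, -172, -50, 50], [1, -450, -172, -50, 50], [1, -450, -172, -50, 50], [1, -450, -172, -50, 50], [1, -450, -172, -50, 50], [1, -450, -172, -50, 50]])

```text
time: 2.17
tool_pos: [0.5699, 0.1415, 0.2557]
ee_rot: [3.141, -0.0, 1.813]
wrist_force: [-0.4, -0.4, 0.3]
width: 0.0942
```

```bash
cat > look.py <<'E'
from h import *
import sys
s=cams.snapshot('wrist'); save(s,sys.argv[1]); o=robot.get_obs()
np.savez('pics/'+sys.argv[1],**s)
print(o['tool_pos'].round(4),o['ee_rot'].round(3),o['joint_positions'].round(2),o['time'],'campos',(-np.array(s['R']).T@s['t']).round(3))
for l in sys.argv[2:]:
    for d in models.pinpoint(s,l)[:3]: print(l,round(d['p'],2),np.round(d['position'],4),proj(s,d['position']))
E
python3 look.py w1 nose_top pin_level clamp_screw cell_center
```

```text
[0.5699 0.1415 0.2557] [ 3.141 -0.     1.813] [ 0.15  0.17  1.18  0.    1.79 -0.1 ] 2.225 campos [0.55  0.218 0.435]
nose_top 0.96 [0.563  0.1398 0.095 ] [276. 200.]
pin_level 0.91 [0.5673 0.1365 0.0856] [279. 201.]
clamp_screw 0.89 [0.5389 0.1733 0.0736] [262. 161.]
cell_center 0.64 [ 0.3644 -0.1414  0.0229] [ 97. 340.]
cell_center 0.6 [ 0.5525 -0.1956  0.0482] [215. 409.]
```

View picture.

View pics/w1.png

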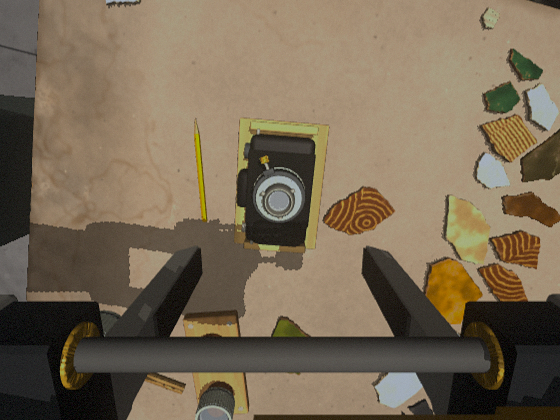

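The camera nose is at about (278,201), with the brass clamp screw at (264,160). The networks agree with the picture. Next I move to hover over the small cell on the rack.

>>> step_arm(series=[[1, -323, -100, 50, 0], [1, -323, -100, 50, 0], [1, -323, -100, 50, 0], [1, -323, -100, 50, 0], [1, -323, -100, 50, 0], [1, -323, -100, 50, 0], [1, -323, -100, 50, 0], [1, -323, -100, 50, 0]])

```text
time: 3.42
tool_pos: [0.5507, -0.1963, 0.2058]
ee_rot: [3.141, -0.0, 1.812]
wrist_force: [-0.5, 0.7, -0.1]
width: 0.094
```

```bash
python3 look.py w2 cell_center cell_rim step_ring rack peg; python3 - <<'E'
import cv2
i=cv2.imread('pics/w2.png')[100:340,130:450]; cv2.imwrite('pics/w2c.png',cv2.resize(i,None,fx=2.5,fy=2.5,interpolation=cv2.INTER_CUBIC))
E
```

```text
[ 0.5509 -0.1959  0.206 ] [ 3.141 -0.     1.813] [-0.44  0.16  1.28  0.    1.69 -0.68] 3.475 campos [ 0.531 -0.12   0.385]
cell_center 0.96 [ 0.3688 -0.1429  0.0212] [125. 106.]
cell_center 0.9 [ 0.5527 -0.1945  0.0509] [285. 200.]
cell_rim 0.95 [ 0.5575 -0.1957  0.0336] [288. 198.]
step_ring 0.87 [ 0.5345 -0.1176  0.0318] [285. 120.]
rack 0.71 [ 5.408e-01 -1.563e-01 -3.000e-04] [282. 156.]
peg 0.7 [ 0.4648 -0.2117  0.0047] [207. 187.]
```

View pics/w2c.png

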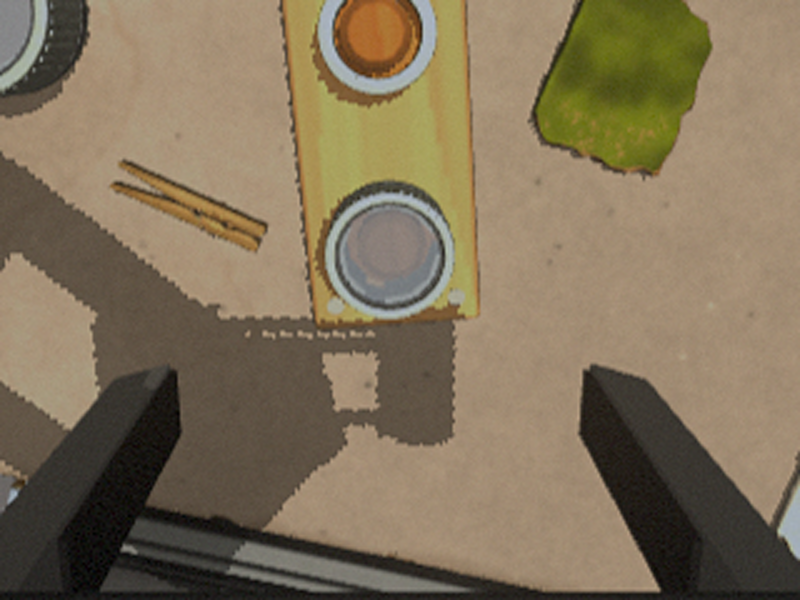

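The crop shows the small glazed collar on the rack post, with its rim centre at about (389,255), which is full-frame (286,202). The orange-bored plain ring is above it. The larger look-alike is partly visible at upper left, off the rack. I'm taking the one on the post, and will check its diameter and height.

```bash
python3 - <<'E'
from h import *
w1=dict(np.load('pics/w1.npz'));w2=dict(np.load('pics/w2.npz'))
f=cam(w2)[0]; print('f',f)
print('cell top',onplane(w2,(285.6,202),.068),'diam',52*(0.385-.068)/f)
# height by triangulation: top rim centre in scene/top via find_in net
def ray(s,uv):
    f,R,t=cam(s); d=R.T@np.array([(uv[0]-s['cx'])/f,(uv[1]-s['cy'])/f,1]); return -R.T@t,d/np.linalg.norm(d)
def tri(a,b):
    A=np.zeros((3,3));q=np.zeros(3)
    for o,d in(a,b):
        P=np.eye(3)-np.outer(d,d);A+=P;q+=P@o
    return np.linalg.solve(A,q)
sc=cams.snapshot('scene'); i=sc['pixels']
tp=cams.snapshot('top')
a=cv2.resize(w1['pixels'][150:250,230:330,::-1],(400,400),interpolation=cv2.INTER_CUBIC)
b=cv2.resize(i[230:280,310:360,::-1],(400,400),interpolation=cv2.INTER_CUBIC)
cv2.imwrite('pics/ab.png',np.hstack([a,b]))
np.savez('pics/sc',**sc)
for z in(.06,.068,.076): print(z,onplane(w2,(285.6,202),z).round(4),'->scene',proj(sc,onplane(w2,(285.6,202),z)))
for n,s in(('sc',sc),('top',tp)):
  for l in('nose_top','cell_center'):
    for d in models.pinpoint(s,l)[:2]: print(n,l,round(d['p'],2),np.round(d['position'],4))
E
```

```text
f 331.31546564034176
cell top [ 0.55311001 -0.1926823   0.068     ] diam 0.04975318604020177
0.06 [ 0.5537 -0.1945  0.06  ] ->scene [339. 253.]
0.068 [ 0.5531 -0.1927  0.068 ] ->scene [339. 250.]
0.076 [ 0.5525 -0.1908  0.076 ] ->scene [338. 247.]
sc nose_top 0.97 [0.5683 0.1368 0.0951]
sc cell_center 0.97 [ 0.3641 -0.1431  0.0226]
sc cell_center 0.69 [ 0.5477 -0.1941  0.0523]
top nose_top 0.95 [0.5696 0.1424 0.0935]
top cell_center 0.62 [ 0.553  -0.1934  0.0467]
top cell_center 0.52 [ 0.5425 -0.1532  0.0007]
```

View pics/ab.png

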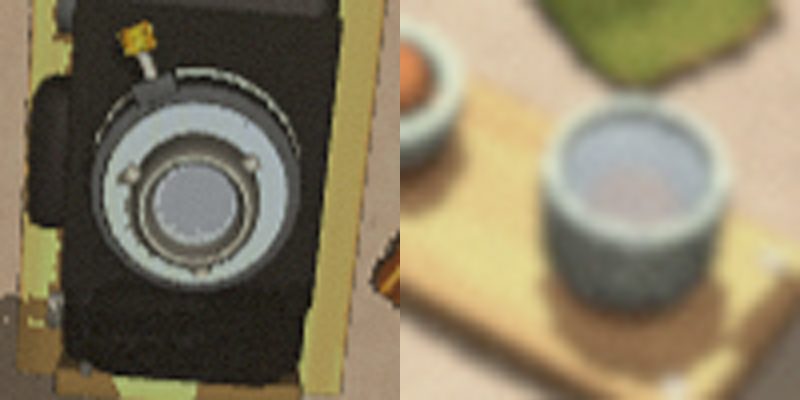

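The enlarged crops confirm it. On the left, the nose is centred at full-frame (278.7,200.7), with its three pins showing at crop (131,174), (249,161) and (202,268). On the right, the cell is 50–52 mm wide, and its top triangulates to z≈0.067, which agrees with the stated height. Now I grasp it.

>>> step_arm(series=[[1, 2, 3, 40, 0], [1, 2, 3, 80, 0], [1, 2, 3, 110, 0], [1, 2, 3, 135, 0], [1, 2, 3, 150, 0], [1, 2, 3, 161, 0], [1, 2, 3, 161, 0], [0, 2, 3, 161, 0], [-1, 2, 3, 161, 0], [-1, 2, 3, 161, 0], [-1, 2, 3, 161, 0], [-1, 2, 3, 161, 0], [-1, 2, 3, 161, 0]])

```text
time: 5.65
tool_pos: [0.5531, -0.1947, 0.0447]
ee_rot: [3.141, 0.0, 1.811]
wrist_force: [-0.0, -0.4, 1.1]
width: 0.0529
```

```bash
python3 look.py w3; python3 - <<'E'
from h import *
w1=dict(np.load('pics/w1.npz')); print('nose',onplane(w1,(278.7,200.7),.096).round(4),onplane(w1,(278.5,200.3),.0885).round(4))
E
```

```text
[ 0.5531 -0.1947  0.0447] [3.141 0.    1.811] [-0.44  0.25  1.51  0.    1.38 -0.68] 5.7 campos [ 0.533 -0.118  0.224]
nose [0.5664 0.1396 0.096 ] [0.5664 0.1383 0.0885]
```

>>> step_arm(series=[[-1, 0, 0, 0, 0], [-1, 0, 0, -10, 0], [-1, 0, 0, -30, 0], [-1, 0, 0, -60, 0], [-1, 0, 0, -100, 0], [-1, 0, 0, -135, 0], [-1, 0, 0, -135, 0], [-1, 0, 0, -135, 0]])

```text
time: 6.7
tool_pos: [0.5522, -0.1944, 0.1778]
ee_rot: [-3.14, -0.002, 1.811]
wrist_force: [0.0, 0.2, -0.4]
width: 0.0523
```

```bash
python3 look.py w4 cell_center cell_rim step_ring peg
```

```text
[ 0.5519 -0.1942  0.177 ] [-3.138e+00 -3.000e-03  1.811e+00] [-0.44  0.18  1.33  0.    1.64 -0.68] 6.75 campos [ 0.533 -0.118  0.357]
cell_center 0.91 [ 0.5515 -0.192   0.1832] [283. 262.]
cell_center 0.56 [ 0.3689 -0.1398  0.0205] [112. 103.]
cell_rim 0.9 [ 0.5535 -0.1954  0.1681] [285. 257.]
peg 0.89 [ 0.4654 -0.2106  0.0013] [202. 192.]
```

View pics/w4.png

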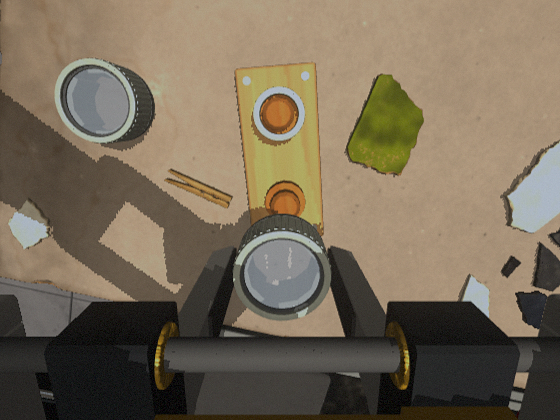

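The cell is held upright in the fingers, centred at about (283,272), and the ring is undisturbed on its post at (278,112). I now go beside the nose, turned to the start of a 120° sweep, so that the cell and nose show in one wrist picture.

>>> step_arm(series=[[-1, 56, 30, 0, -11], [-1, 112, 60, 0, -22], [-1, 168, 90, 0, -33], [-1, 225, 121, 0, -44], [-1, 281, 151, 0, -55], [-1, 281, 151, 0, -55], [-1, 281, 151, 0, -55], [-1, 281, 151, 22, -55], [-1, 281, 151, 44, -55], [-1, 281, 151, 44, -55], [-1, 281, 151, 44, -55]])

```text
time: 8.32
tool_pos: [0.6331, 0.1129, 0.1365]
ee_rot: [3.141, 0.001, 2.769]
wrist_force: [0.4, -0.3, -0.5]
width: 0.0524
```

```bash
python3 look.py w5 cell_center cell_rim nose_top pin_level clamp_screw; python3 - <<'E'
import cv2
i=cv2.imread('pics/w5.png')[90:330,130:450]; cv2.imwrite('pics/w5c.png',cv2.resize(i,None,fx=2.5,fy=2.5,interpolation=cv2.INTER_CUBIC))
E
```

```text
[0.6334 0.1132 0.137 ] [3.141e+00 2.000e-03 2.769e+00] [ 0.09  0.31  1.24 -0.    1.59 -1.11] 8.375 campos [0.559 0.142 0.316]
cell_center 0.72 [0.6305 0.1121 0.1417] [278. 263.]
cell_center 0.64 [0.5426 0.1785 0.0699] [322.  78.]
cell_rim 0.95 [0.6339 0.1153 0.1233] [285. 254.]
nose_top 0.52 [0.6289 0.1149 0.1425] [282. 259.]
pin_level 0.9 [0.5686 0.1341 0.0837] [276. 139.]
pin_level 0.37 [0.5423 0.1778 0.0746] [322.  77.]
clamp_screw 0.58 [0.5448 0.1744 0.0712] [318.  84.]
```

View pics/w5c.png

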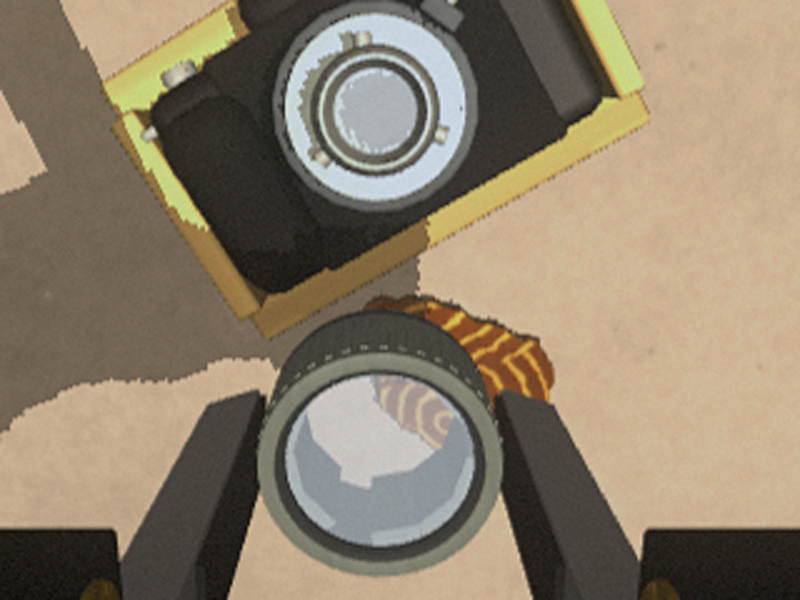

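```bash
python3 - <<'E'
from h import *
w=dict(np.load('pics/w5.npz')); T=np.array([.6333,.1131,.1367]); p=2.769
x=np.array([np.cos(p),np.sin(p)]);y=np.array([np.sin(p),-np.cos(p)])
print(w['cx'],w['cy'])
N=onplane(w,(280.6,134),.096); print('nose',N.round(4), 'rel tool', N[:2]-T[:2]@np.eye(2), [(N[:2]-T[:2])@x,(N[:2]-T[:2])@y])
for z in(.155,.160):
  C=onplane(w,(282.2,274.8),z); print('cell',C.round(4),[(C[:2]-T[:2])@x,(C[:2]-T[:2])@y])
P=onplane(w,(130+np.mean([362,441,320])/2.5,90+np.mean([38,135,157])/2.5),.0885-.0025); print('pins',P.round(4))
w1=dict(np.load('pics/w1.npz'))
for z in (.155,.2):
  w4=dict(np.load('pics/w4.npz'))
  C=onplane(w4,(283,272),.2); T4=np.array([.552,-.1943]);q=1.811
  print('w4',(C[:2]-T4)@[np.cos(q),np.sin(q)],(C[:2]-T4)@[np.sin(q),-np.cos(q)]); break
E
```

```text
281.61782023360746 213.96240182983453
nose [0.5662 0.1386 0.096 ] rel tool [-0.06712102  0.02550147] [np.float64(0.07179896083508294), np.float64(-0.0006824264527828755)]
cell [0.6322 0.1137 0.155 ] [np.float64(0.001235333980538491), np.float64(0.00019162734552243378)]
cell [0.6299 0.1146 0.16  ] [np.float64(0.003685614382623982), np.float64(0.00018046104812698653)]
pins [0.5663 0.1379 0.086 ]
w4 0.003968110616294792 2.7411295702231736e-05
```

Measured from w5: the nose is 72 mm ahead in tool x and the cell sits about +2 mm forward in the grip, so I move 69.5 mm in x and −0.6 mm in y. I then descend gently and watch the force.

>>> step_arm(series=[[-1, 35, -0.6, 0, 0], [-1, 69.5, -0.6, 0, 0], [-1, 69.5, -0.6, 0, 0], [-1, 69.5, -0.6, 15, 0], [-1, 69.5, -0.6, 22, 0], [-1, 69.5, -0.6, 26, 0], [-1, 69.5, -0.6, 29, 0], [-1, 69.5, -0.6, 31, 0], [-1, 69.5, -0.6, 31, 0]])

```text
time: 9.75
tool_pos: [0.5678, 0.1388, 0.1045]
ee_rot: [3.141, 0.0, 2.771]
wrist_force: [0.4, -0.3, -2.0]
width: 0.0529
```

>>> step_arm(series=[[-1, 0, 0, 1.5, 0], [-1, 0, 0, 3, 0], [-1, 0, 0, 3, 0]])

```text
time: 10.12
tool_pos: [0.5681, 0.1385, 0.1023]
ee_rot: [3.142, 0.001, 2.771]
wrist_force: [0.8, -1.2, 1.8]
width: 0.053
```

>>> step_arm(series=[[-1, 0, 0, 1.5, 0], [-1, 0, 0, 3, 0], [-1, 0, 0, 3, 0]])

```text
time: 10.5
tool_pos: [0.5679, 0.1382, 0.099]
ee_rot: [-3.141, 0.001, 2.771]
wrist_force: [-1.2, -2.7, 4.7]
width: 0.0528
```

>>> step_arm(series=[[-1, 0, 0, 1, 0], [-1, 0, 0, 2, 0], [-1, 0, 0, 2, 0]])

```text
time: 10.88
tool_pos: [0.568, 0.1382, 0.0988]
ee_rot: [-3.141, 0.002, 2.771]
wrist_force: [-3.3, -4.4, 10.4]
width: 0.0529
```

```bash
python3 look.py w6 cell_center cell_rim
```

```text
[0.568  0.1382 0.0988] [-3.141e+00  2.000e-03  2.771e+00] [ 0.14  0.21  1.45 -0.    1.48 -1.06] 10.925 campos [0.494 0.167 0.278]
cell_center 0.57 [0.5637 0.1364 0.1057] [275. 262.]
cell_rim 0.97 [0.5683 0.1356 0.0895] [277. 258.]
```

View pics/w6.png

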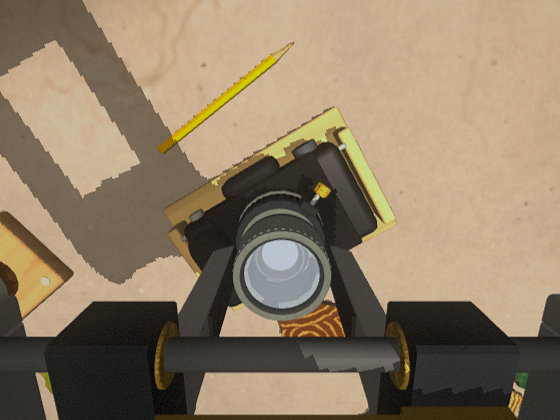

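The cell hit a hard stop at TCP z=0.0988, which puts the rim at about 0.088. The picture shows the cell centred over the nose at about (283,275), so it is riding on the pins. I relieve the sideways force and start turning under light pressure, with the TCP shifted to keep the rotation about the nose axis.

>>> step_arm(series=[[-1, 0, -0.8, 0, 0], [-1, 0, -0.9, 0, 4], [-1, 0, -1.1, 0, 8], [-1, 0, -1.2, 0, 12], [-1, 0.1, -1.4, 0, 16], [-1, 0.1, -1.5, 0, 20], [-1, 0.1, -1.5, 0, 20]])

```text
time: 11.9
tool_pos: [0.568, 0.1375, 0.0976]
ee_rot: [3.14, 0.002, 2.422]
wrist_force: [0.3, -2.3, 6.5]
width: 0.0526
```

>>> step_arm(series=[[-1, 0, -0.1, 0.5, 4], [-1, 0, -0.3, 0.5, 8], [-1, 0, -0.4, 0.5, 12], [-1, 0.1, -0.6, 0.5, 16], [-1, 0.1, -0.7, 0.5, 20], [-1, 0.1, -0.7, 0.5, 20]])

```text
time: 12.65
tool_pos: [0.5672, 0.1374, 0.0951]
ee_rot: [3.14, 0.0, 2.076]
wrist_force: [3.7, -1.2, -2.6]
width: 0.0525
```

The height dropped to 0.0951 and the push force vanished, so the keyways look to have dropped over the pins. I press on down.

>>> step_arm(series=[[-1, 0, 0, 2, 0], [-1, 0, 0, 4, 0], [-1, 0, 0, 4, 0]])

```text
time: 13.02
tool_pos: [0.5674, 0.1372, 0.0945]
ee_rot: [3.139, 0.001, 2.075]
wrist_force: [0.3, -1.5, 7.6]
width: 0.053
```

```bash
python3 -c "
from h import *
o=robot.get_obs();print(o['wrist_torque'].round(2),o['tool_pos'].round(4),o['wrist_force'].round(1))"
```

```text
[-0.42  0.03  0.42] [0.5674 0.1372 0.0945] [ 0.3 -1.5  7.6]
```

It binds, and a +0.42 N m yaw moment says I overturned slightly. I turn back a few degrees.

>>> step_arm(series=[[-1, 0, 0, 0, -2], [-1, 0, 0.1, 0, -4], [-1, 0, 0.1, 0, -4], [-1, 0, 0.1, 0, -4]])

```text
time: 13.52
tool_pos: [0.5667, 0.1374, 0.0918]
ee_rot: [3.141, -0.001, 2.143]
wrist_force: [2.5, 0.8, 1.8]
width: 0.0527
```

```bash
python3 -c "
from h import *
o=robot.get_obs();print(o['wrist_torque'].round(2),o['tool_pos'].round(4),o['wrist_force'].round(1))"
```

```text
[-0.01 -0.51  0.08] [0.5667 0.1374 0.0918] [2.5 0.8 1.8]
```

>>> step_arm(series=[[-1, 0, 0, 1.5, -1], [-1, 0, 0, 3, -1], [-1, 0, 0, 4.5, -1], [-1, 0, 0, 4.5, -1]])

```text
time: 14.02
tool_pos: [0.5667, 0.1371, 0.0875]
ee_rot: [3.141, -0.0, 2.16]
wrist_force: [2.3, 0.3, 1.9]
width: 0.0529
```

```bash
python3 -c "
from h import *
o=robot.get_obs();print(o['wrist_torque'].round(2),o['tool_pos'].round(4),o['wrist_force'].round(1))"
```

```text
[-0.04 -0.44  0.02] [0.5667 0.1371 0.0875] [2.3 0.3 1.9]
```

>>> step_arm(series=[[-1, -0.3, 0.4, 1.5, 0], [-1, -0.3, 0.4, 3, 0], [-1, -0.3, 0.4, 4, 0], [-1, -0.3, 0.4, 4, 0]])

```text
time: 14.52
tool_pos: [0.5668, 0.1371, 0.0844]
ee_rot: [-3.141, -0.0, 2.16]
wrist_force: [-1.1, -0.5, 6.4]
width: 0.0525
```

```bash
python3 -c "
from h import *
o=robot.get_obs();print(o['wrist_torque'].round(2),o['tool_pos'].round(4),o['wrist_force'].round(1))"
```

```text
[-0.06  0.22  0.04] [0.5668 0.1371 0.0844] [-1.1 -0.5  6.4]
```

The spring has engaged (6.4 N). I press to the bottom stop.

>>> step_arm(series=[[-1, 0, 0, 1.5, 0], [-1, 0, 0, 3, 0], [-1, 0, 0, 4, 0], [-1, 0, 0, 4, 0], [-1, 0, 0, 4, 0]])

```text
time: 15.15
tool_pos: [0.5668, 0.1371, 0.083]
ee_rot: [3.141, 0.0, 2.16]
wrist_force: [-4.3, -0.8, 15.1]
width: 0.0527
```

>>> step_arm(series=[[-1, 0.3, -0.5, 0, 1.5], [-1, 0.3, -0.5, 0, 1.5], [-1, 0.3, -0.5, 0, -1.5], [-1, 0.3, -0.5, 0, -1.5], [-1, 0.3, -0.5, 0, 0], [-1, 0.3, -0.5, 0, 0], [-1, 0.3, -0.5, 0, 0]])

```text
time: 16.02
tool_pos: [0.5675, 0.1372, 0.083]
ee_rot: [3.138, 0.002, 2.161]
wrist_force: [-1.4, -0.3, 12.9]
width: 0.0528
```

```bash
python3 look.py w7 cell_center cell_rim; python3 - <<'E'
from h import *
o=robot.get_obs();print(o['wrist_torque'].round(2),o['wrist_force'].round(1),o['qvel'].round(3))
w=dict(np.load('pics/w7.npz'))
s=cams.snapshot('scene')
for l in('cell_center','step_ring','pencil','peg'):
    for d in models.pinpoint(s,l)[:2]: print(l,round(d['p'],2),np.round(d['position'],4))
i=w['pixels'][150:350,150:430,::-1]
cv2.imwrite('pics/w7c.png',cv2.resize(i,None,fx=2.5,fy=2.5,interpolation=cv2.INTER_CUBIC))
E
```

```text
[0.5675 0.1372 0.083 ] [3.138e+00 2.000e-03 2.161e+00] [ 0.14  0.21  1.47 -0.    1.45 -0.45] 16.075 campos [0.522 0.203 0.262]
cell_center 0.64 [0.5665 0.1374 0.0887] [281. 265.]
cell_center 0.23 [0.5398 0.1764 0.0741] [280. 178.]
cell_rim 0.84 [0.5665 0.1372 0.0717] [281. 254.]
[-0.14  0.4   0.09] [-1.9 -0.9 12.3] [-0.001 -0.001 -0.     0.001 -0.001  0.   ]
cell_center 0.95 [ 0.3644 -0.1406  0.0234]
cell_center 0.45 [0.5595 0.1388 0.0916]
step_ring 0.73 [ 0.5281 -0.1092  0.0325]
step_ring 0.18 [ 0.6778  0.1287 -0.0043]
pencil 0.65 [ 0.4609  0.132  -0.0015]
peg 0.5 [ 0.4634 -0.2053 -0.0017]
```

View pics/w7c.png

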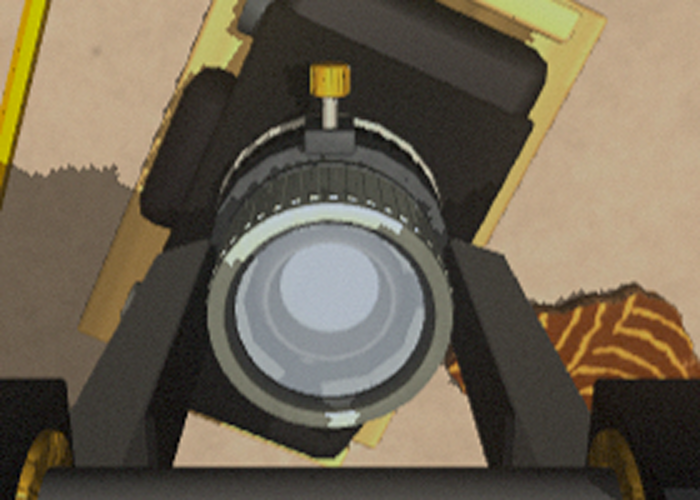

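The cell is low over the nose and upright. The network puts its rim at 0.0717 and its centre at 0.0887, against 0.0725 and 0.0895 for home. One last stiffness check: a further 1.5 mm of push command should not lower it if it is on the stop.

>>> step_arm(series=[[-1, 0.1, -0.2, 1.5, 0], [-1, 0.1, -0.2, 1.5, 0], [-1, 0.1, -0.2, 1.5, 0], [-1, 0.1, -0.2, 1.5, 0]])

```text
time: 16.92
tool_pos: [0.5676, 0.1372, 0.0829]
ee_rot: [3.137, 0.002, 2.161]
wrist_force: [-3.5, -2.0, 16.5]
width: 0.053
```

It is against a hard stop: 0.1 mm of travel for 4 N more. The total travel from the pins is 15.9 mm, against the 16 mm expected. Handing in.

```bash
python3 -c "
from h import *
print(robot.close_job()); o=robot.get_obs();print(o['time'],o['tool_pos'].round(4),o['wrist_force'].round(1),o['width'])"
```

```text
the job is handed in; nothing more can be done
None
the job is handed in; nothing more can be done
```

The filter cell is on the lens nose, keyed over the pins and pushed home. I handed the job in at about 17 s with the gripper still holding it down at about 16 N, so you can nip up the clamp screw. The hand-in reports no verdict, and I could not read the state afterwards.

I took the smaller cell off the rack post and lowered it over the nose until it rode on the pins. After 20–40° of turn it dropped over them. It bound once, and turning back about 5° freed it.

**Last checks**
- **Seat:** the cell stopped hard. A further 1.5 mm of push command moved it only 0.1 mm, and the force rose from about 12.5 to 16.5 N.
- **Depth:** it travelled 15.9 mm below the pin contact, against 16 mm expected. The network put the rim at 0.0717 m, against 0.0725 m for home. I had no direct reading of the seat.
- **Bystanders:** the plain ring, pencil and peg read within a few mm of their first positions.

**Disagreements**
- **Cell top:** in the wrist pictures its apparent diameter came out at 46–50 mm, against 52 mm stated. I put this down to a chamfer.
- **Scene camera:** its low-confidence fix on the seated cell (p 0.45) was about 7 mm off in x. The wrist fix, about 1 mm from the nose axis, and the contact forces did not support that.
- **Side force:** about 4 N remained at the end.

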